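# Hold a spring clip gaping over the menu card

## Robot

A 7-joint arm with a two-finger parallel gripper is mounted at the origin on a cart in front of the work surface, level with it; the furniture and walls round the work are solid. World frame = base frame: x ahead of the robot, y to its left, z up, the work surface at z = 0. Lengths are in m, angles in rad, forces in N, time in s.
With the tool pointing down it reaches from about 0.4 to 0.85 m from the base axis. Payload 4.4 kg.
Tool frame: the origin (TCP) lies on the centre line of the jaws, within the pads' length; the fingertips stand 25 mm ahead of it and the grasp point (between the pads) lies 6 mm ahead of it (tips_ahead is the distance from the TCP to the fingertips, in m); z points along the fingers, y is the line along which they close (so a half turn about z gives the same grasp; the last joint's range is limited). The gripper opens to 94 mm and grips with 3 to 60 N. Pads are 16 mm wide; open, the fingers measure 119 mm over their backs; the gripper's body (75 mm by 177 mm) begins 78 mm behind the grasp point.
Start: joints at [1.232, 0.628, 0.038, 1.517, -0.027, 0.996, -0.02], TCP at [0.175, -0.626, 0.23] pointing down, gripper open.
Joint ranges: [-3.06, 3.06], [-0.37, 2.12], [-1.25, 1.32], [0.18, 2.47], [-1.1, 4.24], [0.23, 1.98], [-2.94, 2.94]. Speed limits (rad/s): [2.57, 2.57, 3.14, 3.14, 3.14, 3.14, 3.14].

## Interface

Orientations are given as a rotation vector (axis times angle).
In Python, from rig import * gives the robot as it stands.
- The arm moves only by the tool advance, called after "Call:" by a JSON object that holds its "op" and its "data". Schema: {"type":"object","properties":{"deltas":{"type":"string"},"aperture":{"type":"number"},"only":{"type":"string"},"quiet":{"type":"boolean"},"lines":{"type":"string"}},"required":["deltas"],"additionalProperties":false}. deltas is a string of 1 to 12 rows, one to a line, with the numbers parted by commas; each row has 6 numbers: dx, dy, dz in m, then a rotation vector rx, ry, rz in rad; each row shifts and turns the commanded pose from where the row before left it, along the tool's axes as they then stand; what a row does not reach is not made up. A row lasts 1/10 s, in which the tool goes at most 0.05 m and 0.15 rad, less where a joint would pass 70% of its speed; a pose out of reach is approached as far as the arm can. aperture is the finger opening in m, set as the call begins (left out keeps the last). The fingers move at their own pace and stop on an object; the grip force is fixed at half the most. Time passes only in rows, so rows that do not move let the fingers close. The tool returns the time, the measured TCP pose, the force, the opening and the grip force at its end. only (a regular expression) keeps the lines of the reply that match it, lines (a string "A,B") keeps lines A to B, and quiet returns only ok. Input that does not fit is refused with a message, and nothing moves.
- sense(): the state, without advancing time (a new reading comes with each control period).
- snapshot(name): name is "side" or "top"; returns a dict with "img" (480x640x3 uint8, red, green, blue), "range_z" (480x640 float32, m along the optical axis (not along the pixel's ray), 0 where there is no reading), "mtx" (3x3 intrinsics, pixels), "R" (3x3) and "t" (3): a world point X has camera coordinates R X + t. Camera axes: x right, y down, z forward; pixel columns grow to the right and rows downward; lengths in m; the calibration is good to about 2 mm. A picture is of the moment at which its call begins.
- finish_job(): hands the job in; it is judged then, once.
The state is a dict: "clock": time; "joints": joint angles; "joint_velocities": joint speeds; "joint_torque": joint torques, N m; "tcp_pos": TCP position; "ee_rot": TCP orientation; "contact_force": force on the tool from outside, world axes, zero at the start; "ft_torque": the same for the moment, N m; "width": finger opening in m; "finger_force": force on a finger pad.
Only numpy, scipy, OpenCV 4.12 (cv2) and the standard library are available. Lean on these libraries where they do the work, as an engineer would, in place of code of your own. Each camera call takes 0.05 s, during which the arm holds its last target. There are 200 camera calls.

## Task

Take the spring clip off the short, wide card by squeezing its two handles, and carry it to the tall, narrow menu card so that I can slip today's note in beside the card. Hold the clip there squeezed wide open, jaws pointing down and reaching well over the middle of the tall card's top edge, one jaw on each side and neither touching the card. Finish while still holding it like that, and leave both card stands and the other things on the table where they are.

Things in the scene. Friction and masses are not known exactly. Their poses are not given: they have to be found in the camera images.
- short_stand: Stand with the short, wide card that carries the clip at the start: weighted dark wooden foot 62 x 110 mm, 24 mm high (slot lips 35 mm), stiff white card 4 mm thick, 120 mm wide, top edge 100 mm above the table. Loose, 0.9 kg. Origin: centre of the underside, on the card's mid-plane; x square to the card, y along it, z up.
- tall_stand: Stand with the tall, narrow menu card: weighted dark wooden foot 62 x 100 mm, 24 mm high (slot lips 35 mm), stiff white card 4 mm thick, 90 mm wide, top edge 160 mm above the table. Loose, 0.9 kg. Origin: centre of the underside, on the card's mid-plane; x square to the card, y along it, z up.
- clip: Grey spring clip like a clothes peg, 97 mm tall, 60 g, clamped on the short card's top edge within 25 mm of its middle, handles up, jaws down. Origin: on the pivot, mid-width, at first 20 mm above the card's edge. z up, y along pivot and card, x square to the card from handle to handle. This body is the +x half and tilts by half the opening angle.
- clip_lever (a joint): Opening angle between the two halves, rad: 0 = jaw faces parallel, 4 mm apart (clamped on a card); 0.54 = fully open at its stop, tips 26 mm apart (0.4: about 20 mm). The spring closes it: 5 N on each handle near its end starts to open it, about 10 N opens it fully; 25 N is a good grip.
- clip_tip_a (a point): Inner edge of the tip of the +x jaw, mid-width. The jaws are 40 mm wide along y; clamped, their flat faces reach from 20 to 42 mm below the pivot; fully open the tips are 40 mm below it. A card may enter up to 5 mm below the pivot.
- clip_tip_b (a point): Inner edge of the tip of the -x jaw, mid-width. While it is squeezed fully open the clip settles about 4 mm lower between the fingers.
- clip_end_a (a point): Outside of the upper end of the +x handle, mid-width, 52 mm above the pivot. Each handle is a plate 36 mm wide along y that starts 4 mm above the pivot and leans outward to its rounded end 55 mm above it. Clamped, they measure 49 mm over the upper ends (along x) and 22 mm at the lower; fully open they are parallel, 19 to 20 mm over all, and lie flat on the finger pads.
- shaker: Glass sugar shaker with a grey domed top, 44 mm across, 90 mm tall, loose, standing between the two card stands; leave alone. Origin: centre of the underside.
- mug: White coffee mug, 92 mm across, 127 mm with its handle, 95 mm tall, loose; leave alone. Origin: centre of the underside.
- tumbler: Clear drinking glass, 81 mm across, 93 mm tall, loose; leave alone. Origin: centre of the underside.
- beer_mats: Stack of square card beer mats 101 x 101 mm, 13 mm high, loose; leave alone. Origin: centre of the underside.
- opener: Bottle opener lying flat, 174 x 41 x 20 mm, loose; leave alone. Origin: centre of the underside.
Not all that is in view belongs to the job. Leave any yellow look-alike of the clip alone.

How it is judged:
On the way:
1. the clip is squeezed open and off the short card (value of joint clip_lever above 0.25 rad and contact force between clip and short_stand below 0.05 N and distance of clip from where it was at the start of the episode above 0.05 m and contact force between the fingers and clip above 2 N), for 0.2 s.
At the end, for the whole second after the job is handed in: Fingers hold the clip still, open over 0.40 rad, pivot above the tall card, both tips 10 mm or more below its top edge, one each side, 1.5 mm clear of its faces, contact under 0.3 N, within 20 mm of the middle and 0.3 rad of the edge; stands upright, within 30 mm of their start (value of joint clip_lever above 0.4 rad and contact force between the fingers and clip above 3 N and contact force between clip and tall_stand below 0.3 N and linear speed of clip below 0.03 m/s and z of each of clip_tip_a, clip_tip_b in the frame of tall_stand below 0.15 m and z of clip in the frame of tall_stand above 0.163 m and y of clip in the frame of tall_stand between -0.02 and 0.02 m and angle between the y axis of clip and the y axis of tall_stand, either way round below 0.3 rad and ((x of clip_tip_a in the frame of tall_stand above 0.0035 m and x of clip_tip_b in the frame of tall_stand below -0.0035 m) or (x of clip_tip_b in the frame of tall_stand above 0.0035 m and x of clip_tip_a in the frame of tall_stand below -0.0035 m)) and angle between each of short_stand, tall_stand's own z axis and vertical below 0.1 rad and distance of each of short_stand, tall_stand from where it was at the start of the episode below 0.03 m); the arm keeps its last pose, push and grip.
It fails at once if a card stand is shoved more than 40 mm or tipped (distance of any of short_stand, tall_stand from where it was at the start of the episode above 0.04 m or angle between any of short_stand, tall_stand's own z axis and vertical above 0.2 rad).
It fails at once if another loose thing is moved more than 40 mm (distance of any of shaker, mug, tumbler, beer_mats, opener from where it was at the start of the episode above 0.04 m).
It also fails if it takes over 37 s, if anything falls off the work surface, if the arm or the gripper's body presses on something with over 40 N, if the wrist force passes 120 N, or if a joint passes its speed limit or range.

## Working session

There is one attempt and no reset: what is moved stays moved. The work goes in short steps, Python scripts to look and compute and a tool call to move; the robot and the scene stay as the last step left them, time stands still between calls to the robot, and variables do not carry over. Pictures are saved under pics/ and viewed, at most 10 in all, crops included, and the job is handed in when it is done.

```bash
mkdir -p pics; ls
```

Run:
```python
from rig import *
import cv2,numpy as np
s=sense(); print(s)
for n in("side","top"):
    d=snapshot(n); np.savez(f"{n}0.npz",**d); cv2.imwrite(f"pics/{n}0.png",d["img"][:,:,::-1]); print(d["mtx"],d["R"],d["t"])
```

```text
pics
{'clock': 0.0, 'joints': array([ 1.23220334,  0.6293128 ,  0.03844987,  1.51833798, -0.02700922,
        0.99630558, -0.01995593]), 'joint_velocities': array([-0.00093043,  0.00119958, -0.00064526, -0.00099298, -0.0009127 ,
        0.00071091, -0.00056262]), 'joint_torque': array([-3.50002056e-04, -5.49722600e+01,  1.14392806e+00, -1.86637276e+01,
       -5.20618341e-02,  2.34416703e-02,  1.71858660e-04]), 'tcp_pos': array([ 0.17498721, -0.62537026,  0.22958543]), 'ee_rot': array([-3.11059888e+00, -4.26978392e-01,  4.23396235e-04]), 'contact_force': array([-0.54893409, -0.02023945, -0.54038504]), 'ft_torque': array([-0.00491211,  0.05101661, -0.02559914]), 'finger_force': 0.0, 'width': 0.09385195282545654}
[[477.88934081   0.         326.5995972 ]
 [  0.         477.88934081 242.66028945]
 [  0.           0.           1.        ]] [[-0.9764718  -0.21561668 -0.00350411]
 [-0.13128205  0.60727646 -0.78356897]
 [ 0.1710785  -0.76467297 -0.62129493]] [0.54861412 0.11697022 1.17118987]
[[438.83566298   0.         322.92219969]
 [  0.         438.83566298 231.57395439]
 [  0.           0.           1.        ]] [[ 0.01757584 -0.99983389  0.00482544]
 [-0.98671877 -0.01812436 -0.16142358]
 [ 0.16148422 -0.0019242  -0.98687342]] [0.04955607 0.58238078 0.93751161]
```

View pics/side0.png

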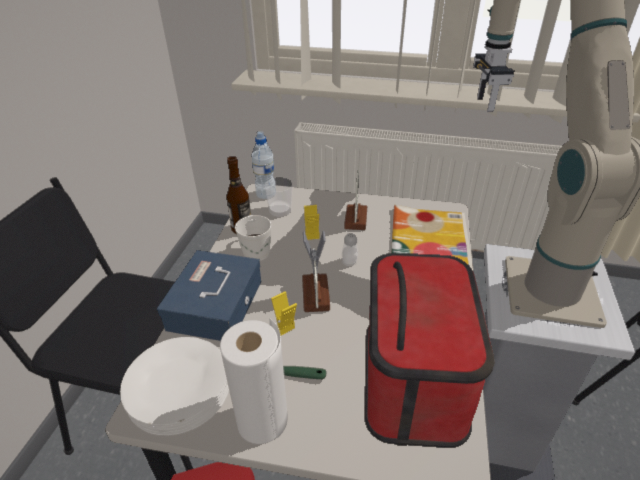

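View pics/top0.png

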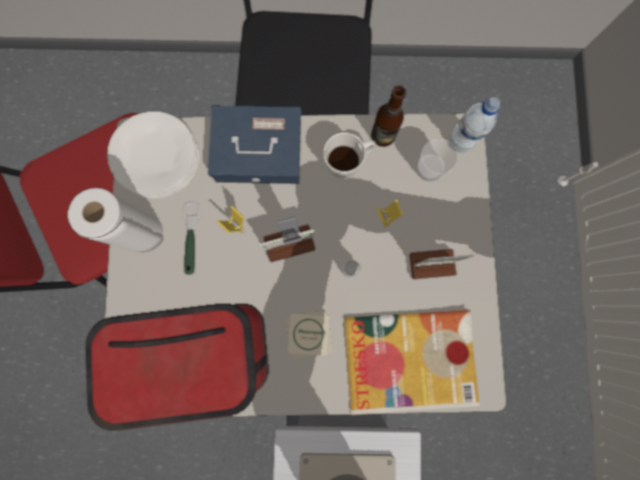

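Side view: the grey clip is on the short card at about (315,245), with the tall card at (357,200). Top view: the clip is at (290,232), the tall card at (440,262) and the shaker at (350,267). Candidates for the clip in the top view are grey (290,232), yellow (232,220) and yellow (390,213). I choose the grey one, because it sits on the short, wide card.

Create h.py:
```python
import numpy as np,cv2
def load(n): return dict(np.load(n+".npz"))
def cloud(d):
    v,u=np.mgrid[:480,:640]; z=d["range_z"]; K=d["mtx"]
    c=np.stack([(u-K[0,2])/K[0,0]*z,(v-K[1,2])/K[1,1]*z,z],-1)
    X=(c-d["t"])@d["R"]; X[z==0]=np.nan; return X
def onplane(d,u,v,h):
    K=d["mtx"]; r=d["R"].T@np.array([(u-K[0,2])/K[0,0],(v-K[1,2])/K[1,1],1]); o=-d["R"].T@d["t"]
    return o+r*(h-o[2])/r[2]
def proj(d,X):
    c=d["R"]@np.asarray(X)+d["t"]; p=d["mtx"]@c; return p[:2]/p[2]
```

Run:
```python
from h import *
t=load("top0");s=load("side0")
def crop(d,x,y,w,h,k): return cv2.resize(d["img"][y:y+h,x:x+w,::-1],None,fx=k,fy=k,interpolation=cv2.INTER_CUBIC)
a=crop(s,275,165,100,150,4)[:600]; b=crop(t,250,205,75,60,5); c=crop(t,400,235,75,60,5)
cv2.imwrite("pics/crop1.png",np.hstack([a,np.vstack([b,c])]))
for n,d in(("top",t),("side",s)):
    X=cloud(d); print(n)
    for nm,lo,hi in(("short",(0.3,0,.04),(.62,.22,.3)),("tall",(.3,-.35,.04),(.62,-.1,.3))):
        m=((X>lo)&(X<hi)).all(-1)
        # white/grey pixels by height
        for z0 in np.arange(.04,.2,.02):
            q=X[m&(X[...,2]>z0)&(X[...,2]<z0+.02)]
            if len(q): print(nm,round(z0,2),len(q),q.mean(0).round(3),q.min(0).round(3),q.max(0).round(3))
```

```text
top
short 0.04 158 [0.461 0.12  0.05 ] [0.3   0.001 0.04 ] [0.574 0.217 0.06 ]
short 0.06 133 [0.451 0.149 0.071] [0.3   0.001 0.06 ] [0.574 0.217 0.08 ]
short 0.08 235 [0.479 0.119 0.09 ] [0.3   0.001 0.08 ] [0.576 0.217 0.1  ]
short 0.1 189 [0.452 0.166 0.108] [0.302 0.081 0.1  ] [0.576 0.22  0.12 ]
short 0.12 244 [0.475 0.157 0.129] [0.3   0.108 0.12 ] [0.577 0.218 0.14 ]
short 0.14 219 [0.455 0.164 0.15 ] [0.3   0.107 0.14 ] [0.584 0.22  0.16 ]
short 0.16 199 [0.513 0.144 0.17 ] [0.3   0.104 0.16 ] [0.589 0.211 0.178]
short 0.18 2 [0.334 0.183 0.199] [0.316 0.18  0.199] [0.353 0.186 0.199]
tall 0.04 26 [ 0.515 -0.191  0.049] [ 0.51  -0.234  0.04 ] [ 0.52  -0.147  0.06 ]
tall 0.06 34 [ 0.526 -0.175  0.07 ] [ 0.51  -0.23   0.061] [ 0.613 -0.1    0.08 ]
tall 0.08 52 [ 0.551 -0.155  0.091] [ 0.51  -0.236  0.08 ] [ 0.619 -0.1    0.1  ]
tall 0.1 34 [ 0.515 -0.188  0.11 ] [ 0.51  -0.235  0.1  ] [ 0.52  -0.147  0.12 ]
tall 0.12 33 [ 0.514 -0.182  0.13 ] [ 0.51  -0.231  0.121] [ 0.519 -0.147  0.14 ]
tall 0.14 71 [ 0.515 -0.186  0.154] [ 0.51  -0.237  0.14 ] [ 0.522 -0.147  0.16 ]
tall 0.1
[... 471 characters left out ...]
 0.134 0.15 ] [0.539 0.109 0.14 ] [0.581 0.151 0.159]
short 0.16 96 [0.56  0.133 0.171] [0.534 0.106 0.16 ] [0.588 0.155 0.177]
tall 0.04 15 [ 0.513 -0.162  0.05 ] [ 0.51  -0.211  0.04 ] [ 0.517 -0.144  0.06 ]
tall 0.06 16 [ 0.526 -0.152  0.071] [ 0.51  -0.199  0.062] [ 0.616 -0.1    0.079]
tall 0.08 32 [ 0.555 -0.14   0.09 ] [ 0.51  -0.229  0.08 ] [ 0.619 -0.1    0.098]
tall 0.1 16 [ 0.514 -0.171  0.109] [ 0.512 -0.222  0.102] [ 0.519 -0.145  0.119]
tall 0.12 13 [ 0.513 -0.163  0.13 ] [ 0.511 -0.206  0.121] [ 0.517 -0.144  0.137]
tall 0.14 26 [ 0.515 -0.171  0.153] [ 0.51  -0.227  0.141] [ 0.522 -0.143  0.16 ]
tall 0.16 14 [ 0.516 -0.18   0.161] [ 0.511 -0.228  0.16 ] [ 0.522 -0.15   0.163]
```

View pics/crop1.png

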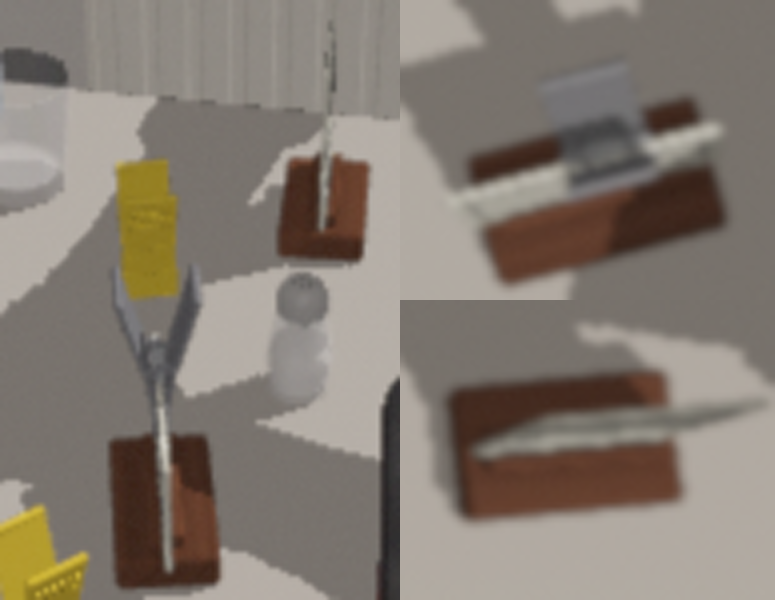

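The crop confirms the grey clip: handles at side crop (115,270) and (195,270), standing on the short card, with both yellow clips separate. Next I'll fit the card lines and the clip pose.

Run:
```python
from h import *
def rng(X,z0,z1,x0,x1,y0,y1): return X[(X[...,2]>z0)&(X[...,2]<z1)&(X[...,0]>x0)&(X[...,0]<x1)&(X[...,1]>y0)&(X[...,1]<y1)]
for n in("top","side"):
    X=cloud(load(n+"0"))
    for nm,a in(("shortcard",(.085,.104,.53,.59,.05,.23)),("tallcard",(.15,.166,.49,.54,-.26,-.12)),("tallcardlow",(.045,.15,.49,.54,-.26,-.12)),("clipup",(.155,.185,.525,.6,.09,.17))):
        q=rng(X,*a)
        if len(q)<4: continue
        l=cv2.fitLine(q[:,:2].astype(np.float32),cv2.DIST_HUBER,0,.001,.001).ravel()
        d=l[:2]*np.sign(l[1]); s=(q[:,:2]-l[2:])@d; e=(q[:,:2]-l[2:])@[d[1],-d[0]]
        print(n,nm,len(q),"yawdeg(from y)",np.degrees(np.arctan2(-d[0],d[1])).round(1),"ends",(l[2:]+d*s.min()).round(4),(l[2:]+d*s.max()).round(4),"mid",(l[2:]+d*(s.max()+s.min())/2).round(4),"len",np.ptp(s).round(3),"off",e.min().round(4),e.max().round(4),"z",q[:,2].max())
    q=rng(X,.03,.2,.4,.55,-.06,.06); print(n,"shaker",q.mean(0),q.min(0),q.max(0))
# clip via grey mask, top points
for n in("top","side"):
    d=load(n+"0");X=cloud(d)
    m=(X[...,2]>.11)&(X[...,2]<.19)&(X[...,0]>.52)&(X[...,0]<.61)&(X[...,1]>.09)&(X[...,1]<.175)
    p=X[m]; top=p[p[:,2]>.165]
    r=cv2.minAreaRect(top[:,:2].astype(np.float32)); print(n,"ends",r,p[:,2].max())
    r=cv2.minAreaRect(p[:,:2].astype(np.float32)); print(n,"clip",r)
```

```text
top shortcard 139 yawdeg(from y) 16.7 ends [0.5749 0.081 ] [0.5407 0.1951] mid [0.5578 0.138 ] len 0.119 off -0.0032 0.0047 z 0.10384535858467266
top tallcard 118 yawdeg(from y) 6.2 ends [ 0.5214 -0.2366] [ 0.5116 -0.1468] mid [ 0.5165 -0.1917] len 0.09 off -0.0021 0.0025 z 0.16350341111258954
top tallcardlow 163 yawdeg(from y) 6.2 ends [ 0.5197 -0.2361] [ 0.5101 -0.1466] mid [ 0.5149 -0.1914] len 0.09 off -0.0004 0.0038 z 0.14926775587824018
top clipup 175 yawdeg(from y) -72.4 ends [0.5386 0.1203] [0.5858 0.1353] mid [0.5622 0.1278] len 0.05 off -0.0174 0.018 z 0.17817001733777454
top shaker [4.97561011e-01 2.19683633e-04 7.28457087e-02] [ 0.47957315 -0.01931982  0.03044527] [0.52228977 0.01810752 0.09199864]
side shortcard 73 yawdeg(from y) 17.0 ends [0.5773 0.0819] [0.5415 0.1987] mid [0.5594 0.1403] len 0.122 off -0.006 0.0037 z 0.10331324205506787
side tallcard 32 yawdeg(from y) 6.9 ends [ 0.5215 -0.2285] [ 0.511  -0.1424] mid [ 0.5163 -0.1855] len 0.087 off -0.0019 0.0027 z 0.1628150967497664
side tallcardlow 79 yawdeg(from y) 4.7 ends [ 0.5188 -0.2293] [ 0.5117 -0.142 ] mid [ 0.5152 -0.1857] len 0.088 off -0.002 0.0024 z 0.14974473193118845
side clipup 111 yawdeg(from y) -65.0 ends [0.5361 0.1226] [0.5843 0.145 ] mid [0.5602 0.1338] len 0.053 off -0.0178 0.0274 z 0.17725460154635717
side shaker [0.49929499 0.00916016 0.06216957] [ 0.48048225 -0.01375702  0.03023292] [0.52049598 0.02252433 0.09099453]
top ends ((0.5622578263282776, 0.1277412474155426), (0.04945767670869827, 0.03520691394805908), 17.25147247314453) 0.17817001733777454
top clip ((0.5622684955596924, 0.12764662504196167), (0.04943149536848068, 0.0356748066842556), 16.849552154541016)
side ends ((0.5613726377487183, 0.12951165437698364), (0.04848851263523102, 0.03935840725898743), 14.485239028930664) 0.17725460154635717
side clip ((0.5612398386001587, 0.13000249862670898), (0.04853285104036331, 0.04024191200733185), 14.295198440551758)
```

Create m.py:
```python
import sys,numpy as np
from rig import *
from scipy.spatial.transform import Rotation as R
# args: x y z closing-line yaw(deg from world x): tool-frame displacement & turn
x,y,z,a=map(float,sys.argv[1:]); s=sense(); T=R.from_rotvec(s["ee_rot"])
M=T.as_matrix(); print("tcp",s["tcp_pos"].round(4),"toolz",M[:,2].round(3),"tooly yaw",np.degrees(np.arctan2(M[1,1],M[0,1])).round(2),"t",s["clock"])
print("joints",s["joints"].round(2),"w",s["width"],"F",s["finger_force"],s["contact_force"].round(2))
a=np.radians(a)
for h in(0,np.pi):
    yy=np.array([np.cos(a+h),np.sin(a+h),0]); zz=np.array([0,0,-1.]); G=R.from_matrix(np.c_[np.cross(yy,zz),yy,zz])
    print("turn(tool)",(T.inv()*G).as_rotvec().round(4))
print("move(tool now)",(T.inv().apply(np.array([x,y,z])-s["tcp_pos"])).round(4))
```

```bash
python3 m.py .5615 .1285 .30 16.9
```

Run:
```python
from h import *
X=cloud(load("top0"))
for nm,u,v in(("toolbox",255,165),("bag",200,370),("bagedge",262,345),("bottle",398,95),("mug",345,140),("shaker",350,267),("towel",93,212)): print(nm,X[v,u].round(3))
```

```text
tcp [ 0.175  -0.6254  0.2297] toolz [-0.     0.002 -1.   ] tooly yaw -74.37 t 0.1
joints [ 1.23  0.63  0.04  1.52 -0.03  1.   -0.02] w 0.09399886493040104 F 0.0 [-0.04  0.15 -0.15]
turn(tool) [-1.3000e-03 -1.3000e-03 -1.5929e+00]
turn(tool) [-1.3000e-03  1.3000e-03  1.5487e+00]
move(tool now) [ 0.5754 -0.622  -0.0693]
toolbox [0.723 0.214 0.08 ]
bag [0.303 0.273 0.215]
bagedge [0.331 0.188 0.037]
bottle [ 0.837 -0.085  0.195]
mug [0.791 0.013 0.064]
shaker [0.5   0.001 0.087]
towel [0.587 0.501 0.194]
```

Create arc.py:
```python
import sys,numpy as np
# total move in tool frame now (x,y), total turn about tool z, rows -> constant dx,dy per row
mx,my,th,n=map(float,sys.argv[1:]); n=int(n)
S=sum(np.exp(1j*th/n*k) for k in range(n)); print((mx+1j*my)/S, th/n)
```

```bash
python3 arc.py .5754 -.622 -1.593 24
```

```text
(0.03925421533666553-0.00239683885241069j) -0.066375
```

Call:
{"op": "advance", "data": {"deltas": "0,0,-0.035,0,0,0\n0,0,-0.035,0,0,0\n0,0,0,0,0,0", "aperture": 0.094}}

```text
clock: 0.4
tcp_pos: [0.1758, -0.6285, 0.3052]
ee_rot: [3.104, 0.426, 0.002]
contact_force: [0.4, 0.7, -0.3]
width: 0.0935
finger_force: 0.0
```

Call:
{"op": "advance", "data": {"deltas": "0.039,-0.0024,0,0,0,-0.0664\n0.039,-0.0024,0,0,0,-0.0664\n0.039,-0.0024,0,0,0,-0.0664\n0.039,-0.0024,0,0,0,-0.0664\n0.039,-0.0024,0,0,0,-0.0664\n0.039,-0.0024,0,0,0,-0.0664\n0.039,-0.0024,0,0,0,-0.0664\n0.039,-0.0024,0,0,0,-0.0664\n0.039,-0.0024,0,0,0,-0.0664\n0.039,-0.0024,0,0,0,-0.0664\n0.039,-0.0024,0,0,0,-0.0664\n0.039,-0.0024,0,0,0,-0.0664"}}

```text
clock: 1.6
tcp_pos: [0.5251, -0.3303, 0.2994]
ee_rot: [-2.7, -1.604, 0.001]
contact_force: [0.0, -1.2, 0.0]
width: 0.0939
finger_force: 0.0
```

Call:
{"op": "advance", "data": {"deltas": "0.039,-0.0024,0,0,0,-0.0664\n0.039,-0.0024,0,0,0,-0.0664\n0.039,-0.0024,0,0,0,-0.0664\n0.039,-0.0024,0,0,0,-0.0664\n0.039,-0.0024,0,0,0,-0.0664\n0.039,-0.0024,0,0,0,-0.0664\n0.039,-0.0024,0,0,0,-0.0664\n0.039,-0.0024,0,0,0,-0.0664\n0.039,-0.0024,0,0,0,-0.0664\n0.039,-0.0024,0,0,0,-0.0664\n0.039,-0.0024,0,0,0,-0.0664\n0.039,-0.0024,0,0,0,-0.0664"}}

```text
clock: 2.8
tcp_pos: [0.5578, 0.1248, 0.2995]
ee_rot: [-1.866, -2.526, 0.001]
contact_force: [0.7, -0.2, -1.0]
width: 0.0944
finger_force: 0.0
```

Call:
{"op": "advance", "data": {"deltas": "0,0,0,0,0,0\n0,0,0,0,0,0"}}

```text
clock: 3.0
tcp_pos: [0.558, 0.124, 0.2998]
ee_rot: [-1.867, -2.526, 0.002]
contact_force: [0.4, -0.4, -0.3]
width: 0.094
finger_force: 0.0
```

```bash
python3 m.py .5615 .1285 .158 16.9
```

```text
tcp [0.558  0.124  0.2998] toolz [-0.001 -0.    -1.   ] tooly yaw 17.05 t 3.0
joints [ 0.04  0.48 -0.46  1.64  0.23  1.08 -0.2 ] w 0.09397032629024485 F 0.0 [ 0.38 -0.37 -0.31]
turn(tool) [-0.0013  0.0001  0.0025]
turn(tool) [-2.0000e-04 -2.0000e-03 -3.1391e+00]
move(tool now) [0.0033 0.0049 0.1418]
```

Next is the final offset and the descent. The last part goes slowly, with the fingers still open.

Call:
{"op": "advance", "data": {"deltas": "0.0033,0.0049,0.02,0,0,0\n0,0,0.025,0,0,0\n0,0,0.025,0,0,0\n0,0,0.02,0,0,0\n0,0,0.02,0,0,0\n0,0,0.02,0,0,0\n0,0,0.012,0,0,0\n0,0,0,0,0,0\n0,0,0,0,0,0"}}

```text
clock: 3.9
tcp_pos: [0.5628, 0.1274, 0.1587]
ee_rot: [1.871, 2.523, 0.0]
contact_force: [-0.5, -0.1, 0.7]
width: 0.0944
finger_force: 0.0
```

```bash
python3 m.py .5615 .1285 .158 16.9
```

Run:
```python
from rig import *
from h import *
a=snapshot("side");b=snapshot("top")
c=lambda d,x,y,w,h,k: cv2.resize(d["img"][y:y+h,x:x+w,::-1],None,fx=k,fy=k,interpolation=cv2.INTER_CUBIC)
cv2.imwrite("pics/pre.png",np.hstack([c(a,265,180,100,150,4),c(b,240,180,100,150,4)]))
```

```text
tcp [0.5628 0.1274 0.1587] toolz [ 0. -0. -1.] tooly yaw 16.87 t 3.9
joints [-0.02  0.64 -0.4   1.79  0.34  0.78 -0.29] w 0.09440516527181347 F 0.0 [-0.49 -0.09  0.71]
turn(tool) [ 0.0003  0.0002 -0.0006]
turn(tool) [ 4.000e-04 -5.000e-04  3.141e+00]
move(tool now) [ 0.0014 -0.0009  0.0007]
```

View pics/pre.png

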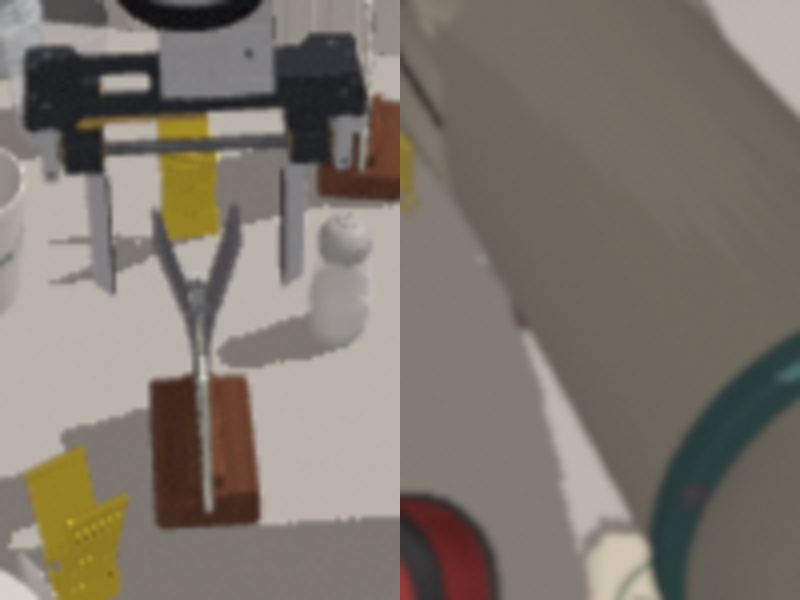

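The fingers at crop columns 100 and 290 straddle the handles (155 to 237), centred and lined up. Squeezing now.

Call:
{"op": "advance", "data": {"deltas": "0.001,-0.001,0,0,0,0\n0,0,0,0,0,0\n0,0,0,0,0,0\n0,0,0,0,0,0\n0,0,0,0,0,0\n0,0,0,0,0,0\n0,0,0,0,0,0\n0,0,0,0,0,0\n0,0,0,0,0,0\n0,0,0,0,0,0", "aperture": 0.0}}

```text
clock: 5.0
tcp_pos: [0.561, 0.1286, 0.1584]
ee_rot: [-1.87, -2.524, 0.0]
contact_force: [-0.1, -0.4, -0.4]
width: 0.018
finger_force: 30.0
```

Run:
```python
from rig import *
from h import *
a=snapshot("side")
c=lambda d,x,y,w,h,k: cv2.resize(d["img"][y:y+h,x:x+w,::-1],None,fx=k,fy=k,interpolation=cv2.INTER_CUBIC)
cv2.imwrite("pics/sq.png",c(a,265,180,100,150,4))
```

```text
(no output)
```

View pics/sq.png

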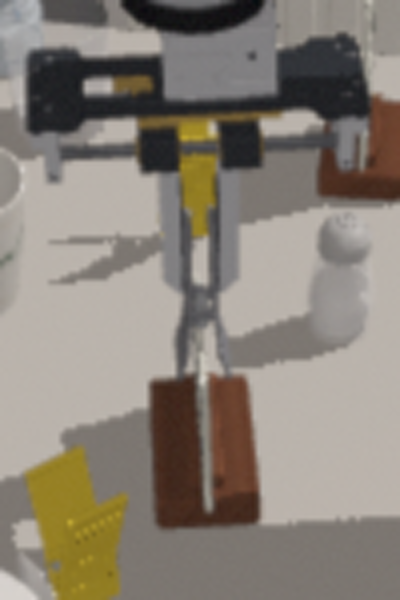

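The handles are parallel in the fingers (30 N, 18 mm) and the jaws are wide open around the card. Lifting, then measuring the held clip.

Call:
{"op": "advance", "data": {"deltas": "0,0,-0.008,0,0,0\n0,0,-0.012,0,0,0\n0,0,-0.015,0,0,0\n0,0,-0.02,0,0,0\n0,0,-0.02,0,0,0\n0,0,-0.02,0,0,0\n0,0,-0.02,0,0,0\n0,0,-0.015,0,0,0\n0,0,0,0,0,0\n0,0,0,0,0,0"}}

```text
clock: 6.05
tcp_pos: [0.561, 0.1286, 0.289]
ee_rot: [1.87, 2.524, 0.001]
contact_force: [-0.3, -0.5, -0.2]
width: 0.0181
finger_force: 30.0
```

```bash
python3 m.py .5163 -.1895 .286 6.2
```

Run:
```python
from rig import *
from h import *
a=snapshot("side"); X=cloud(a); s=sense()
c=lambda d,x,y,w,h,k: cv2.resize(d["img"][y:y+h,x:x+w,::-1],None,fx=k,fy=k,interpolation=cv2.INTER_CUBIC)
cv2.imwrite("pics/lift.png",c(a,265,150,100,150,4))
p=s["tcp_pos"]; m=(np.abs(X[...,:2]-p[:2])<.04).all(-1)&(X[...,2]>.15)&(X[...,2]<.255)
q=X[m]; print(len(q),"tip z min",np.sort(q[:,2])[:6].round(4))
for z0 in np.arange(.18,.255,.01):
    r=q[(q[:,2]>z0)&(q[:,2]<z0+.01)]-p
    if len(r): d=np.array([.957,.292]); e=r[:,:2]@d; f=r[:,:2]@[-d[1],d[0]]; print(z0.round(2),len(r),"acrossx",e.min().round(4),e.max().round(4),"along",f.min().round(4),f.max().round(4))
```

```bash
python3 arc.py 0 0 1 2 >/dev/null
```

```text
tcp [0.561  0.1286 0.289 ] toolz [ 0.001  0.    -1.   ] tooly yaw 16.94 t 6.05
joints [ 0.03  0.49 -0.46  1.65  0.24  1.06 -0.21] w 0.018065285634150583 F 29.98352587223053 [-0.32 -0.46 -0.18]
turn(tool) [0.0009 0.0002 0.1874]
turn(tool) [-2.0000e-04  1.4000e-03 -2.9542e+00]
move(tool now) [-0.2913 -0.1355  0.0029]
165 tip z min [0.2062 0.2079 0.2081 0.2082 0.2088 0.2093]
0.2 8 acrossx -0.0152 0.0162 along -0.0009 0.0206
0.21 37 acrossx -0.0152 0.0156 along -0.0195 0.0221
0.22 25 acrossx -0.0121 0.0127 along -0.0188 0.021
0.23 18 acrossx -0.0105 0.0113 along 0.0009 0.0189
0.24 50 acrossx -0.0082 0.01 along -0.015 0.0199
0.25 27 acrossx -0.0084 0.0087 along -0.0132 0.0192
```

View pics/lift.png

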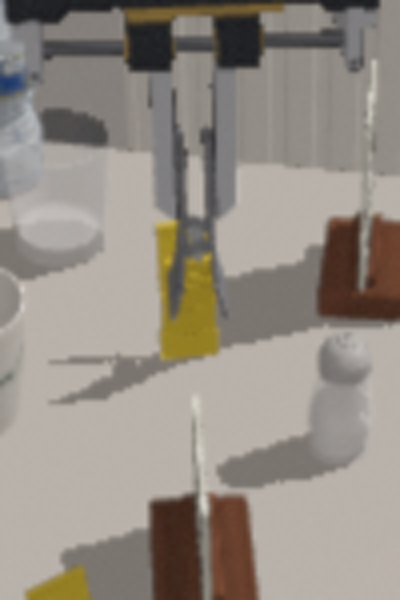

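The clip is off the card and held open and centred. Its tips are 83 mm below the TCP, so I want the TCP at z 0.220 over the tall card.

```bash
python3 arc.py -.2913 -.1355 .1874 16
```

```text
(-0.018906566623236858-0.006848825399017541j) 0.0117125
```

Call:
{"op": "advance", "data": {"deltas": "-0.019,-0.0068,0,0,0,0.0117\n-0.019,-0.0068,0,0,0,0.0117\n-0.019,-0.0068,0,0,0,0.0117\n-0.019,-0.0068,0,0,0,0.0117\n-0.019,-0.0068,0,0,0,0.0117\n-0.019,-0.0068,0,0,0,0.0117\n-0.019,-0.0068,0,0,0,0.0117\n-0.019,-0.0068,0,0,0,0.0117"}}

```text
clock: 6.9
tcp_pos: [0.5459, -0.0329, 0.2874]
ee_rot: [-1.986, -2.432, 0.002]
contact_force: [0.2, 0.2, -0.4]
width: 0.0183
finger_force: 30.0
```

Call:
{"op": "advance", "data": {"deltas": "-0.019,-0.0068,0,0,0,0.0117\n-0.019,-0.0068,0,0,0,0.0117\n-0.019,-0.0068,0,0,0,0.0117\n-0.019,-0.0068,0,0,0,0.0117\n-0.019,-0.0068,0,0,0,0.0117\n-0.019,-0.0068,0,0,0,0.0117\n-0.019,-0.0068,0,0,0,0.0117\n-0.019,-0.0068,0,0,0,0.0117\n0,0,0,0,0,0\n0,0,0,0,0,0"}}

```text
clock: 7.9
tcp_pos: [0.5171, -0.19, 0.2878]
ee_rot: [-2.097, -2.337, -0.0]
contact_force: [-0.3, 0.5, -0.6]
width: 0.0187
finger_force: 30.0
```

```bash
python3 m.py .5163 -.1895 .220 6.2
```

Run:
```python
from rig import *
from h import *
a=snapshot("side"); X=cloud(a); p=sense()["tcp_pos"]; R_=np.array([.994,.108])
for nm,z0,z1,w in(("tips",.19,.23,.04),("card",.06,.166,.1)):
    m=(X[...,2]>z0)&(X[...,2]<z1)&(np.abs(X[...,0]-p[0])<.03)&(np.abs(X[...,1]-p[1])<w)
    q=X[m]; r=q-p; e=r[:,:2]@R_; f=r[:,:2]@[-R_[1],R_[0]]
    print(nm,len(q),"z",q[:,2].min(),q[:,2].max(),"across",e.min(),e.max(),np.median(e),"along",f.min(),f.max())
cv2.imwrite("pics/over.png",cv2.resize(a["img"][100:250,310:410,::-1],None,fx=4,fy=4,interpolation=cv2.INTER_CUBIC))
```

```text
tcp [ 0.5171 -0.19    0.2878] toolz [-0.001  0.001 -1.   ] tooly yaw 6.21 t 7.9
joints [ 0.56  0.44 -0.38  1.71  0.19  1.02  0.22] w 0.01874929017967789 F 29.98374179005623 [-0.32  0.52 -0.58]
turn(tool) [-0.0009 -0.0014  0.0001]
turn(tool) [ 2.2000e-03 -1.5000e-03 -3.1415e+00]
move(tool now) [ 0.0005 -0.0007  0.0678]
tips 45 z 0.20662235632269907 0.22742317345031807 across -0.016582144064489938 0.015258730552733187 -0.01136988416607435 along -0.017685169982327123 0.021407981274270498
card 102 z 0.06113364993857063 0.1631670775540955 across -0.0027041161106871677 0.0016782315870833265 -0.0014399844225432847 along -0.0458336887240938 0.04602604211673449
```

View pics/over.png

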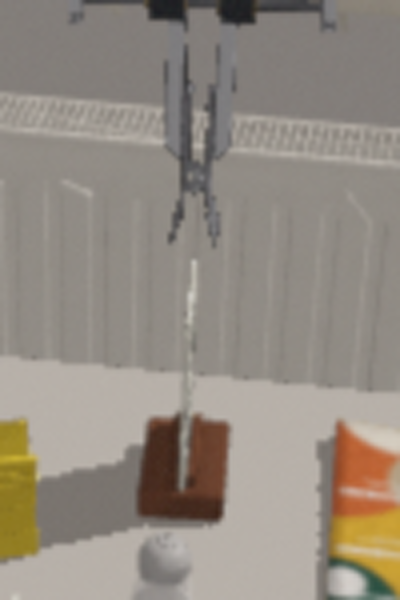

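The open jaws (tips at crop (173,240) and (215,245)) straddle the card's top edge at (193,262). Across, they are within 1 mm of centre. Along the edge, card and clip are both centred. Lowering 68 mm.

Call:
{"op": "advance", "data": {"deltas": "0,-0.001,0.01,0,0,0\n0,0,0.01,0,0,0\n0,0,0.01,0,0,0\n0,0,0.01,0,0,0\n0,0,0.01,0,0,0\n0,0,0.01,0,0,0\n0,0,0.008,0,0,0\n0,0,0,0,0,0\n0,0,0,0,0,0\n0,0,0,0,0,0\n0,0,0,0,0,0\n0,0,0,0,0,0"}}

```text
clock: 9.15
tcp_pos: [0.5167, -0.191, 0.2209]
ee_rot: [2.097, 2.338, 0.001]
contact_force: [0.9, 0.1, -0.4]
width: 0.0181
finger_force: 30.0
```

```bash
python3 m.py .5163 -.1895 .220 6.2
```

Run:
```python
from rig import *
from h import *
a=snapshot("side"); X=cloud(a); p=sense()["tcp_pos"]; R_=np.array([.994,.108])
for nm,z0,z1,w in(("tips",.125,.17,.04),("card",.06,.125,.1)):
    m=(X[...,2]>z0)&(X[...,2]<z1)&(np.abs(X[...,0]-p[0])<.03)&(np.abs(X[...,1]-p[1])<w)
    q=X[m]; r=q-p; e=r[:,:2]@R_; f=r[:,:2]@[-R_[1],R_[0]]
    print(nm,len(q),"z",q[:,2].min(),"across",e.min(),e.max(),"along",f.min(),f.max())
    if nm=="tips": o=q[np.abs(e)>.008]; print("tip zmin",np.sort(o[:,2])[:4])
cv2.imwrite("pics/down.png",cv2.resize(a["img"][120:270,310:410,::-1],None,fx=4,fy=4,interpolation=cv2.INTER_CUBIC))
```

```text
tcp [ 0.5167 -0.191   0.2209] toolz [ 0.001 -0.    -1.   ] tooly yaw 6.2 t 9.15
joints [ 0.54  0.52 -0.36  1.8   0.23  0.86  0.19] w 0.018063310956721795 F 29.983606562018394 [ 0.95  0.07 -0.37]
turn(tool) [0.0008 0.0004 0.0001]
turn(tool) [-6.0000e-04  1.2000e-03 -3.1415e+00]
move(tool now) [ 0.0015 -0.0002  0.0009]
tips 72 z 0.129255397287917 across -0.015774130040457333 0.015690503215029475 along -0.018893903403717834 0.03952704358058588
tip zmin [0.13953294 0.14015368 0.14052972 0.14068258]
card 54 z 0.06030233559434949 across -0.0015212931037709562 0.002658861989866597 along -0.03969328934948748 0.05072427597248471
```

View pics/down.png

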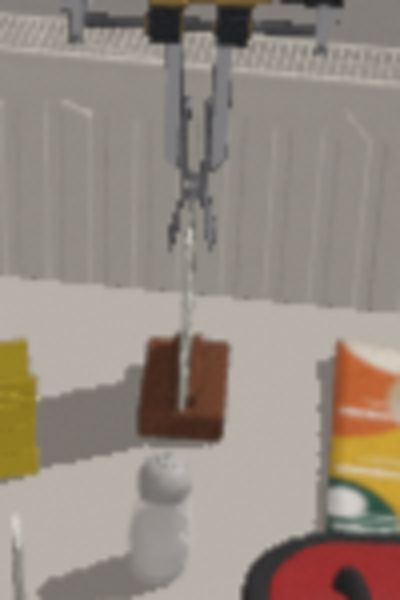

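The jaws straddle the card's upper edge, with tips at about z 0.139 against an edge at 0.160. Both sides are clear and nothing is in contact. Handing in.

```bash
python3 -c "
from rig import *
print(finish_job())"
```

```text
the job is handed in; nothing more can be done
None
```

I handed the job in with the arm holding the clip squeezed wide open over the middle of the tall card's top edge, one jaw on each side clear of the card and the tips about 20 mm below the edge; the hand-in returned no verdict.

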